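# Lean the long stirring paddle in the draining stand

### The job

Put the longer of the two washed stirring paddles in the steel draining stand to dry: blade up, the end of its handle on the stand's base and against the front lip, and the blade end leaning back against the upright wall plate. Let go of it and leave the shorter paddle where it lies.

Things in the scene. Friction and masses are not known exactly. Their poses are not given: they have to be found in the camera images.
- long_paddle_mid (a point): Centre of the longer white stirring paddle (0.11 kg), lying flat: 240 mm long; handle 165 x 24 mm, 16 mm thick; slotted blade 75 x 44 mm, 10 mm thick, its underside level with the handle's. The point is half-way along and across, 8 mm above the underside, on the handle: grasp here, hand upright or pitched (it balances within 5 mm of here). x: along it to the blade, y: across, z: out of its upper face.
- long_paddle_foot (a point): Centre of the handle's end face of the longer paddle (its foot), 120 mm from the centre, away from the blade. Same axes as the centre.
- short_paddle_mid (a point): Centre of the shorter paddle: the same shape, but 150 mm long in all (handle 75 mm, blade 75 mm). It is to stay where it lies. Same axes as for the longer one.
- drain_stand: Fixed steel stand, base 140 mm wide (y), 6 mm thick. Origin: underside, midway between front lip and wall plate; x from lip to wall, z up. Lip: inner face at x = -98 mm, 8 mm thick, top at z = 28 mm. Wall: face at x = +98 mm, top at z = 180 mm. Foot against the lip and blade against the wall, the longer paddle slopes 39 degrees from the level.

How it is judged:
At the end, for the whole second after the job is handed in: The longer paddle leans in the stand and stays there, blade up: the centre of its foot is within 20 mm of the lip's inner face, within 65 mm of the stand's middle line and no more than 18 mm above the base plate, and the paddle slopes between 30 and 53 degrees from the level (x of long_paddle_foot in the frame of drain_stand between -0.1 and -0.078 m and y of long_paddle_foot in the frame of drain_stand between -0.065 and 0.065 m and z of long_paddle_foot in the frame of drain_stand below 0.024 m and angle between long_paddle_mid's own x axis and vertical between 0.65 and 1.05 rad); the robot touches nothing.
It fails at once if the shorter paddle is moved by more than 30 mm (distance of short_paddle_mid from where it was at the start of the episode above 0.03 m).
It also fails if it takes over 48 s, if anything falls off the work surface, if the arm or the gripper's body presses on something with over 40 N, if the wrist force passes 120 N, or if a joint passes its speed limit or range.

### The arm

A 6-joint arm with a two-finger parallel gripper is mounted at the origin on a cart in front of the work surface, level with it; the furniture and walls round the work are solid. World frame = base frame: x ahead of the robot, y to its left, z up, the work surface at z = 0. Lengths are in m, angles in rad, forces in N, time in s.
With the tool pointing down it reaches from about 0.4 to 0.925 m from the base axis. Payload 3.4 kg.
Tool frame: the origin (TCP) lies between the finger pads; the fingertips stand 19 mm ahead of it and the grasp point (between the pads) is the TCP; y points along the fingers, x is the direction in which the jaws open and shut, and the axes are right-handed (so a half turn about y gives the same grasp; the last joint's range is limited). The gripper opens to 85 mm and grips with 20 to 120 N. Pads are 22 mm wide; open, the fingers measure 114 mm over their backs; the gripper's body (76 mm by 85 mm) begins 54 mm behind the grasp point. The pads swing forward as they close: fully open they stand 13 mm farther back than shut.
Start: joints at [-1.423, 0.307, 1.506, -0, 1.328, -0.073], TCP at [0.126, -0.561, 0.25] pointing down, gripper open.
Joint ranges: [-3.12, 3.12], [-1.05, 2.28], [0.14, 2.33], [-1.42, 4.57], [0.1, 2.73], [-2.68, 2.68]. Speed limits (rad/s): [2.57, 2.57, 3.14, 3.14, 3.14, 3.14].

### API

Orientations are given as a 3x3 rotation matrix whose columns are the frame's x, y, z axes.
In Python, from bench import * gives the robot as it stands.
- The arm moves only by the shell command python3 -m creep 'ROWS' [FORCE]. ROWS is JSON, a list of rows, each a list of 5 numbers: the shift along the tool's x, y, z in mm, then the turn about the tool's y in degrees, then the opening, from 0 (shut) to 1 (fully open). A call has 1 to 5 rows; each row is the pose to reach, as a shift and turn from the pose commanded when the call began, along the tool's axes at that moment; what a row does not reach only later rows make up. A row lasts 1/8 s, in which the tool goes at most 62.5 mm and 10.7 degrees, less where a joint would pass 70% of its speed; a pose out of reach is approached as far as the arm can. A call with a gripper value outside its range is refused whole. The fingers move at their own pace and stop on an object; FORCE is the grip in N (left out, the last holds). Time passes only in rows, so rows that repeat a pose let the fingers close. It gives the time, the measured TCP pose, the force and the opening at its end, in the units of the state.
- read_state(): the state, without advancing time (a new reading comes with each control period).
- capture(name): name is "scene" or "top"; returns the picture (480x640x3 uint8, red, green, blue); there is no depth.
- camera_params(name): a dict with "camera_matrix" (3x3 intrinsics, pixels), "k1" (the pictures are not rectified: a ray, as slopes to the right and down, at radius r is drawn at 1 + k1 r^2 times it, then the intrinsics apply), "world_to_cam" (4x4, takes a point from world to camera coordinates). Camera axes: x right, y down, z forward; pixel columns grow to the right and rows downward; lengths in m; the calibration is good to about 2 mm. A picture is of the moment at which its call begins. camera_params takes no time and is no camera call.
- close_job(): hands the job in, once; it reports no verdict.
Trained networks look in the newest picture that a camera, given by its name, has taken for a name from the list of things; names that differ only in an ending like _2 or _b are one class to them, and where a whole thing is asked for, a point or a joint stands for the part that bears it (a point fixed in the world has none). Each returns a list of dicts, best first, with "conf" (0 to 1); they miss things now and then, are a little off and sometimes report something else, mostly with a low value. They report only what shows in the picture. A call takes as long as a camera call.
- spot_in(camera, target): "bbox" ([left, top, width, height] in pixels, round what is visible of it).
The state is a dict: "clock": time; "joints": joint angles; "qd": joint speeds; "joint_efforts": joint torques, N m; "tcp_pos": TCP position; "orientation": TCP orientation; "contact_force": force on the tool from outside, world axes, zero at the start; "moment": the same for the moment, N m; "gripper_width": finger opening in m.
Only numpy, scipy, OpenCV 4.12 (cv2) and the standard library are available. Lean on these libraries where they do the work, as an engineer would, in place of code of your own. Each camera call takes 0.05 s, during which the arm holds its last target. There are 200 camera calls.

## Working session

There is one attempt and no reset: what is moved stays moved. The work goes in short steps, Python scripts to look and compute and a shell command to move; the robot and the scene stay as the last step left them, time stands still between calls to the robot, and variables do not carry over. Pictures are saved under pics/ and viewed, about 8 in all and at most 12, crops included, and the job is handed in when it is done.

```bash
mkdir -p pics; ls; python3 - <<'E'
from bench import *
import cv2,numpy as np
s=read_state(); print(s['clock'],s['tcp_pos'],np.round(s['orientation'],3).tolist(),s['gripper_width'])
for n in("scene","top"):
    im=capture(n); cv2.imwrite(f"pics/{n}0.png",im[:,:,::-1])
    p=camera_params(n); print(n,p)
    for t in("long_paddle_mid","long_paddle_foot","short_paddle_mid","drain_stand"):
        print(t,[(np.round(d['bbox']).tolist(),round(d['conf'],2)) for d in spot_in(n,t)][:3])
E
```

```text
pics
0.0 [ 0.12582821 -0.56039926  0.24936751] [[0.219, -0.0, 0.976], [-0.976, 0.002, 0.219], [-0.002, -1.0, 0.0]] 0.08549558924377258
scene {'camera_matrix': array([[575.36795469,   0.        , 333.81930026],
       [  0.        , 575.36795469, 240.44144999],
       [  0.        ,   0.        ,   1.        ]]), 'k1': -0.12657753877535038, 'world_to_cam': array([[-0.62066636, -0.78378626, -0.02126903,  0.28091743],
       [-0.34735034,  0.29917735, -0.8887298 ,  0.2549114 ],
       [ 0.70293742, -0.54421688, -0.45793774,  0.79361736],
       [ 0.        ,  0.        ,  0.        ,  1.        ]])}
long_paddle_mid [([347.0, 215.0, 69.0, 40.0], 0.89)]
long_paddle_foot [([346.0, 214.0, 74.0, 40.0], 0.98)]
short_paddle_mid [([401.0, 202.0, 24.0, 17.0], 0.75)]
drain_stand [([130.0, 193.0, 130.0, 152.0], 0.95)]
top {'camera_matrix': array([[523.81140895,   0.        , 317.19458005],
       [  0.        , 523.81140895, 233.63620173],
       [  0.        ,   0.        ,   1.        ]]), 'k1': -0.13031043100619225, 'world_to_cam': array([[ 0.09613263, -0.99534622, -0.00666459, -0.11259733],
       [-0.97058075, -0.09225158, -0.22240202,  0.52493614],
       [ 0.22075219,  0.02784861, -0.97493227,  0.87696379],
       [ 0.        ,  0.        ,  0.        ,  1.        ]])}
long_paddle_mid [([403.0, 174.0, 21.0, 122.0], 0.64)]
long_paddle_foot [([401.0, 170.0, 25.0, 128.0], 0.56)]
short_paddle_mid [([470.0, 204.0, 32.0, 78.0], 0.72)]
drain_stand [([114.0, 111.0, 99.0, 151.0], 0.8)]
```

View pics/top0.png

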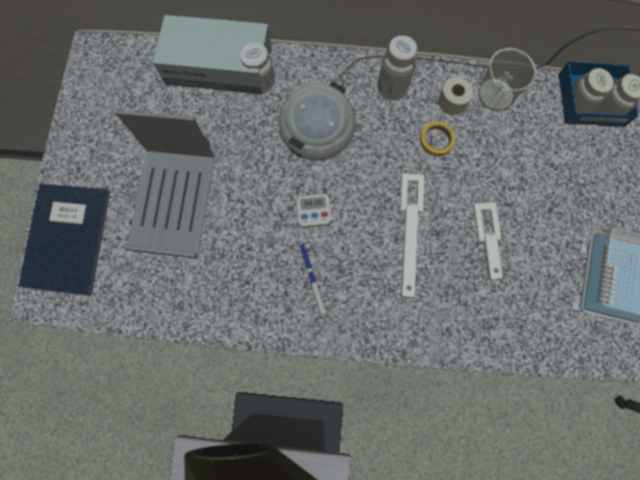

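View pics/scene0.png

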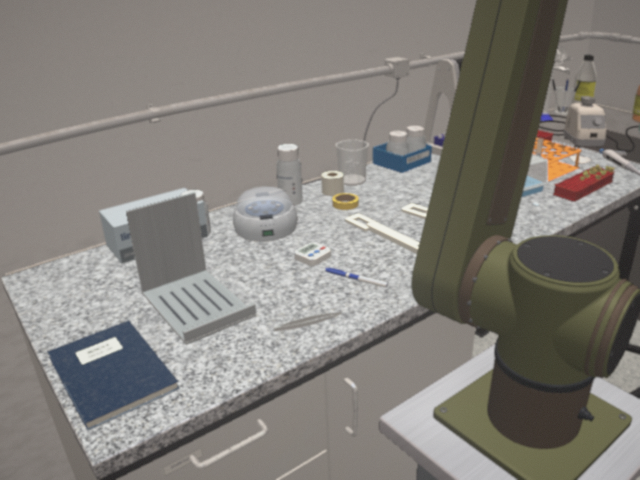

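The top picture shows the long paddle from foot (408,295) to blade end (413,174), the short one at (488,240), and the stand with its lip at (128–197,250) and its wall foot at (147–213,154). The scene view confirms this layout: wall at the back, lip towards the robot. Next I'll measure on an enlarged crop.

```bash
cat > h.py <<'E'
from bench import *
import cv2,numpy as np
def w(n,uv,z):
    p=camera_params(n);K=p['camera_matrix'];uv=np.atleast_2d(np.float64(uv))
    s=cv2.undistortPoints(uv[:,None],K,np.array([p['k1'],0,0,0,0.]))[:,0]
    T=p['world_to_cam'];R=T[:3,:3];c=-R.T@T[:3,3]
    d=np.c_[s,np.ones(len(s))]@R
    return c+d*((z-c[2])/d[:,2])[:,None]
def px(n,X):
    p=camera_params(n);T=p['world_to_cam'];X=np.atleast_2d(np.float64(X))
    return cv2.projectPoints(X,cv2.Rodrigues(T[:3,:3])[0],T[:3,3],p['camera_matrix'],np.array([p['k1'],0,0,0,0.]))[0][:,0]
E
python3 - <<'E'
from h import *
im=cv2.imread('pics/top0.png')
for nm,(x0,y0,x1,y1) in dict(long=(395,165,432,302),short=(468,196,510,285)).items():
    c=im[y0:y1,x0:x1]; hsv=cv2.cvtColor(c,cv2.COLOR_BGR2HSV)
    m=((c.min(2)>185)).astype(np.uint8); m=cv2.morphologyEx(m,cv2.MORPH_OPEN,np.ones((3,3)))
    k,l,st,_=cv2.connectedComponentsWithStats(m); i=1+st[1:,4].argmax()
    P=np.argwhere(l==i)[:,::-1]+[x0,y0]
    W=w('top',P,0.013)[:,:2].astype(np.float32)
    r=cv2.minAreaRect(W); print(nm,st[i],r, cv2.boxPoints(r).round(4).tolist())
c=cv2.resize(im[105:262,105:222],None,fx=5,fy=5,interpolation=cv2.INTER_CUBIC)[:,:]
c=cv2.resize(c,None,fx=.76,fy=.76);cv2.imwrite('pics/stand.png',c);print(c.shape)
E
```

```text
Traceback (most recent call last):
ValueError: attempt to get argmax of an empty sequence
```

```bash
python3 - <<'E'
from h import *
im=cv2.imread('pics/top0.png'); print(im[250,400:424].tolist())
for nm,(x0,y0,x1,y1) in dict(long=(395,165,432,302),short=(468,196,510,285)).items():
    c=cv2.GaussianBlur(im[y0:y1,x0:x1],(3,3),0)
    t,m=cv2.threshold(c.min(2),0,255,cv2.THRESH_OTSU); m=cv2.morphologyEx(m,cv2.MORPH_OPEN,np.ones((4,4)))
    k,l,st,_=cv2.connectedComponentsWithStats(m); i=1+st[1:,4].argmax()
    P=np.argwhere(l==i)[:,::-1]+[x0,y0]
    W=w('top',P,0.013)[:,:2].astype(np.float32)
    r=cv2.minAreaRect(W); print(nm,t,st[i],r, cv2.boxPoints(r).round(4).tolist())
c=cv2.resize(im[105:262,105:222],None,fx=3.8,fy=3.8,interpolation=cv2.INTER_CUBIC)
cv2.imwrite('pics/stand.png',c);print(c.shape)
E
```

```text
[[135, 133, 130], [128, 125, 123], [116, 115, 113], [107, 111, 112], [132, 141, 141], [164, 169, 167], [179, 181, 175], [184, 184, 178], [185, 184, 178], [184, 184, 178], [184, 184, 178], [183, 184, 177], [183, 183, 178], [184, 184, 178], [182, 183, 177], [173, 177, 173], [156, 162, 160], [142, 145, 143], [134, 133, 131], [130, 129, 126], [130, 128, 125], [131, 130, 128], [134, 131, 128], [134, 132, 128]]
long 145.0 [   7   10   23  122 1521] ((0.5603171586990356, -0.239705890417099), (0.23550529778003693, 0.04236286133527756), 2.651625394821167) [[0.4417000114917755, -0.2240000069141388], [0.44369998574256897, -0.2662999927997589], [0.6789000034332275, -0.25540000200271606], [0.6769999861717224, -0.21310000121593475]]
short 142.0 [  8   7  27  77 989] ((0.5615635514259338, -0.3906678557395935), (0.14732064306735992, 0.04386521875858307), 9.554255485534668) [[0.4853000044822693, -0.3813000023365021], [0.4925999939441681, -0.4244999885559082], [0.6377999782562256, -0.4000999927520752], [0.6305999755859375, -0.35679998993873596]]
(597, 445, 3)
```

View pics/stand.png

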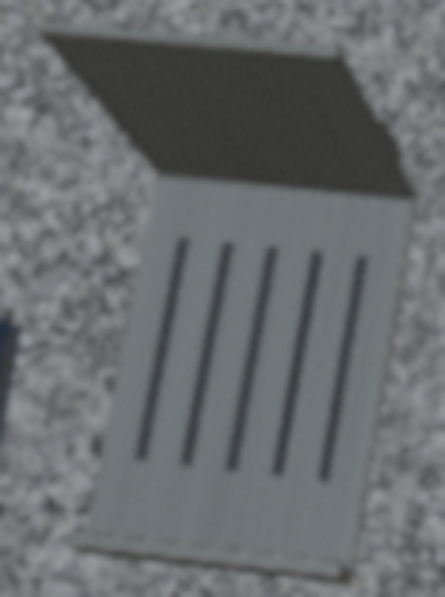

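```bash
python3 - <<'E'
from h import *
f=lambda *a:np.array(a)/3.8+105
A=w('top',[f(160,175),f(413,195)],.006); B=w('top',[f(80,546),f(345,575)],.028)
C=w('top',[f(42,33),f(342,57)],.18)
print('wallfoot',A,np.linalg.norm(A[0]-A[1]));print('lip out',B,np.linalg.norm(B[0]-B[1]));print('walltop',C,np.linalg.norm(C[0]-C[1]))
ma,mb,mc=A.mean(0),B.mean(0),C.mean(0); d=ma-mb
print('lip->wall',np.hypot(*d[:2]),np.degrees(np.arctan2(d[1],d[0])), np.degrees(np.arctan2(*( (A[0]-A[1])[[0,1]]*[-1,1]))),np.degrees(np.arctan2(*( (B[0]-B[1])[[0,1]]*[-1,1]))),np.degrees(np.arctan2(*( (C[0]-C[1])[[0,1]]*[-1,1]))))
# fit against model
from scipy.optimize import least_squares
M=np.array([[.098,.07,.006],[.098,-.07,.006],[-.106,.07,.028],[-.106,-.07,.028],[.098,.07,.18],[.098,-.07,.18]])
uv=np.array([f(160,175),f(413,195),f(80,546),f(345,575),f(42,33),f(342,57)])
def wm(q,M): c,s=np.cos(q[2]),np.sin(q[2]); return np.c_[q[0]+c*M[:,0]-s*M[:,1],q[1]+s*M[:,0]+c*M[:,1],M[:,2]]
r=least_squares(lambda q:(px('top',wm(q,M))-uv).ravel(),[.58,.2,0],loss='soft_l1')
q=r.x;print('stand',q,np.degrees(q[2]),(px('top',wm(q,M))-uv).round(1).tolist())
im=cv2.imread('pics/scene0.png')
M2=np.vstack([M,[[-.098,.07,.006],[-.098,-.07,.006]]])
for p in px('scene',wm(q,M2)): cv2.circle(im,tuple(int(v*1) for v in p.round()),2,(0,0,255),-1)
P=np.array([[.56-.12,-.245,.0],[.56+.12,-.234,0]])
for p in px('scene',P): cv2.circle(im,tuple(int(v) for v in p.round()),2,(255,0,0),-1)
cv2.imwrite('pics/ov.png',cv2.resize(im[170:360,110:450],None,fx=2.3,fy=2.3,interpolation=cv2.INTER_CUBIC))
E
```

```text
wallfoot [[0.68174279 0.29465644 0.006     ]
 [0.68176115 0.15803544 0.006     ]] 0.13662100340845268
lip out [[0.47759682 0.29246484 0.028     ]
 [0.47633491 0.15770637 0.028     ]] 0.13476437750205592
walltop [[0.68041337 0.2924961  0.18      ]
 [0.67879586 0.15452675 0.18      ]] 0.13797882752038534
lip->wall 0.20478998569673657 0.3526157379488067 0.007698777678619089 -0.5365156505365357 -0.6716855190305137
stand [ 0.58270166  0.2252073  -0.00645045] -0.3695835652972029 [[-0.0, 0.3], [1.6, 0.9], [-1.8, 0.1], [1.0, 0.1], [-1.1, -0.5], [0.1, -0.8]]
```

View pics/ov.png

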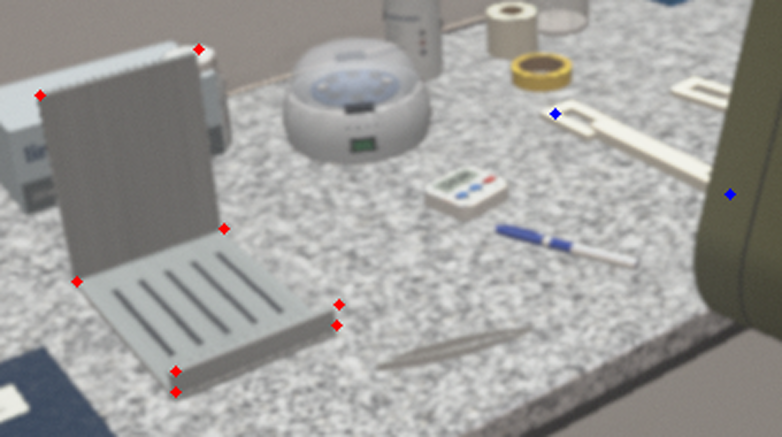

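The projected stand corners match the scene view: stand at about (0.583, 0.225), yaw about 0. The paddle is centred at (0.560, -0.240), yaw 2.65°.

The hand can't pitch. My plan is to hold the paddle lightly across the middle and press its blade down on the wall's top edge. That turns it blade-up in the grip, and I can then lower it into place.

```bash
python3 -m creep '[[-22,0,49,2,0.7],[-44,0,99,4,0.7],[-65,0,148,6,0.7],[-87,0,198,8,0.7],[-109,0,247,10,0.7]]' 30
```

```text
clock: 1.12
tcp_pos: [0.3444, -0.3996, 0.2506]
orientation: [[0.045, 0.0, 0.999], [-0.999, -0.001, 0.045], [0.001, -1.0, 0.0]]
contact_force: [0.0, -0.4, 0.4]
gripper_width: 0.0597
```

```bash
python3 -m creep '[[-30,24,45,0,0.7],[-60,48,89,0,0.7],[-90,72,134,0,0.7],[-120,96,178,0,0.7],[-150,120,223,0,0.7]]' && python3 -c "
from h import *
s=read_state();print(s['tcp_pos'])
cv2.imwrite('pics/a.png',cv2.resize(capture('top')[140:330,330:530,::-1],None,fx=3,fy=3))
b=capture('scene')[150:300,280:480,::-1];cv2.imwrite('pics/b.png',cv2.resize(b,None,fx=3,fy=3))"
```

```text
clock: 1.75
tcp_pos: [0.5604, -0.2394, 0.1297]
orientation: [[0.046, 0.001, 0.999], [-0.999, -0.0, 0.046], [0.001, -1.0, 0.001]]
contact_force: [0.0, -1.9, 0.8]
gripper_width: 0.0598
[ 0.56036209 -0.23938224  0.12972141]
```

View pics/b.png

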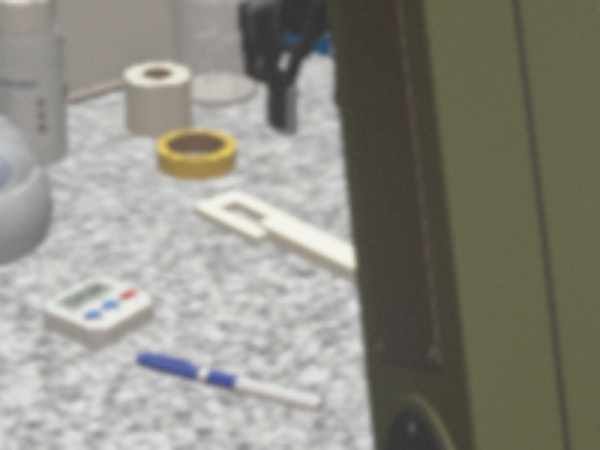

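The view shows one finger at (290,110) in the crop above the handle line; the arm hides the grasp itself. The pose agrees with the estimate, so I'll descend until the tips are just above the table.

```bash
python3 -m creep '[[0,45,0,0,0.7],[0,80,0,0,0.7],[0,100,0,0,0.7],[0,107,0,0,0.7],[0,107,0,0,0.7]]' 25; python3 -m creep '[[0,0,0,0,0.0],[0,0,0,0,0.0],[0,0,0,0,0.0],[0,0,0,0,0.0],[0,0,0,0,0.0]]' 25
```

```text
clock: 2.48
tcp_pos: [0.5587, -0.2409, 0.0235]
orientation: [[0.046, -0.0, 0.999], [-0.999, -0.0, 0.046], [0.0, -1.0, -0.0]]
contact_force: [0.6, -0.4, -0.8]
gripper_width: 0.0596
clock: 3.1
tcp_pos: [0.5596, -0.2407, 0.0246]
orientation: [[0.046, 0.002, 0.999], [-0.999, -0.001, 0.046], [0.001, -1.0, 0.002]]
contact_force: [-1.5, -0.2, 6.7]
gripper_width: 0.0229
```

```bash
python3 -m creep '[[0,-20,0,0,0.0],[0,-60,0,0,0.0],[0,-115,0,0,0.0],[0,-170,0,0,0.0],[0,-225,0,0,0.0]]' 25 && python3 -c "
from h import *
s=read_state();print(s['tcp_pos'],s['gripper_width'])
a=capture('top')[140:330,330:530,::-1];b=capture('scene')[110:300,290:490,::-1]
cv2.imwrite('pics/c.png',cv2.resize(cv2.hconcat([a,b]),None,fx=2,fy=2))"
```

```text
clock: 3.72
tcp_pos: [0.5584, -0.2402, 0.2499]
orientation: [[0.046, -0.0, 0.999], [-0.999, -0.0, 0.046], [0.0, -1.0, -0.0]]
contact_force: [0.5, 0.2, -2.4]
gripper_width: 0.0233
[ 0.55838302 -0.2402372   0.24994614] 0.02331536425269419
```

View pics/c.png

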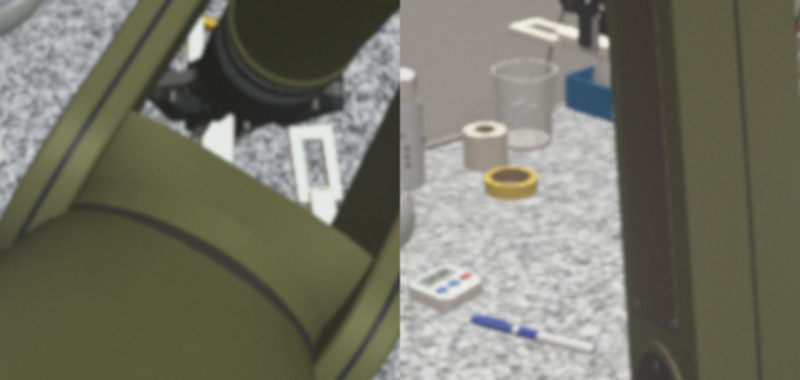

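The paddle is held level in the grip and the short one is untouched. Now over to the stand.

```bash
python3 -m creep '[[-46,0,5,0,0],[-92,0,11,0,0],[-140,0,16,1,0],[-190,0,22,2,0],[-240,0,28,3,0]]' 25
```

```text
clock: 4.45
tcp_pos: [0.575, 0.0021, 0.2475]
orientation: [[-0.007, -0.001, 1.0], [-1.0, -0.0, -0.007], [0.0, -1.0, -0.001]]
contact_force: [0.7, -0.5, -1.2]
gripper_width: 0.0234
```

```bash
python3 -m creep '[[-50,0,6,0,0],[-100,0,12,0,0],[-150,0,18,0,0],[-195,0,24,0,0],[-223,0,30,0,0]]' 25 && python3 -m creep '[[0,0,0,0,0],[0,0,0,0,0]]' && python3 -c "
from h import *
s=read_state();print(s['tcp_pos'],s['gripper_width'],s['contact_force'])
b=capture('scene')[90:390,30:430,::-1];cv2.imwrite('pics/d.png',cv2.resize(b,None,fx=2,fy=2,interpolation=cv2.INTER_CUBIC))"
```

```text
clock: 5.08
tcp_pos: [0.6064, 0.2257, 0.2472]
orientation: [[-0.004, -0.001, 1.0], [-1.0, -0.0, -0.004], [0.0, -1.0, -0.001]]
contact_force: [0.6, 0.3, -0.8]
gripper_width: 0.0229
clock: 5.32
tcp_pos: [0.6064, 0.2227, 0.2474]
orientation: [[-0.006, -0.002, 1.0], [-1.0, -0.001, -0.006], [0.001, -1.0, -0.002]]
contact_force: [-0.4, -0.4, -0.9]
gripper_width: 0.0229
[0.60640305 0.22271171 0.24743387] 0.022931847839091964 [-0.41226036 -0.35646561 -0.9469148 ]
```

View pics/d.png

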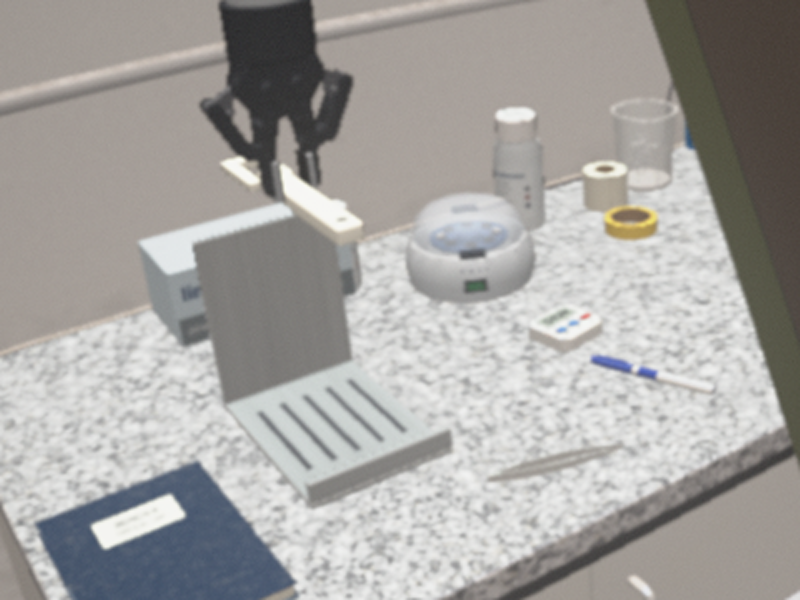

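The paddle hangs over the stand with the blade (232,165 in the crop) above the wall and the foot at (348,232). I'll check its pitch in the grip against that.

```bash
python3 -c "
from h import *
from scipy.optimize import least_squares
f=lambda a,b:np.array([a,b])/2+[30,90]
# upper-face foot end corners & blade far end centre (approx)
uv=np.array([f(335,240),f(359,226),f(233,161)])
def P(q):
    o,zc,s=q;c,sn=np.cos(s),np.sin(s);X=np.array([.606+o,.2227,zc]);ex=np.array([c,0,sn]);ez=np.array([-sn,0,c]);ey=np.array([0,1,0])
    return np.array([X-.12*ex+.012*ey+.008*ez,X-.12*ex-.012*ey+.008*ez,X+.12*ex+.002*ez])
r=least_squares(lambda q:(px('scene',P(q))-uv).ravel(),[0,.235,0]);print(r.x,np.degrees(r.x[2]),r.fun.round(1))"
```

```text
[0.01732619 0.22006205 0.01137259] 0.6516012928953471 [-1.  -1.4  0.4  1.5  0.9 -0.1]
```

```bash
python3 -m creep '[[-2,0,-12,0,0],[-2,20,-12,0,0],[-2,35,-12,0,0],[-2,45,-12,0,0],[-2,50,-12,0,0]]' 22; python3 -m creep '[[0,5,0,0,0],[0,10,0,0,0],[0,15,0,0,0],[0,20,0,0,0],[0,25,0,0,0]]' 22
```

```text
clock: 6.0
tcp_pos: [0.5947, 0.225, 0.1979]
orientation: [[-0.007, -0.001, 1.0], [-1.0, -0.001, -0.007], [0.001, -1.0, -0.001]]
contact_force: [-1.6, 0.3, 2.3]
gripper_width: 0.0232
clock: 6.62
tcp_pos: [0.596, 0.2256, 0.1733]
orientation: [[-0.006, 0.002, 1.0], [-1.0, 0.0, -0.006], [-0.0, -1.0, 0.002]]
contact_force: [0.4, -1.2, 1.8]
gripper_width: 0.0233
```

```bash
python3 -m creep '[[0,8,0,0,0],[0,16,0,0,0],[0,24,0,0,0],[0,32,0,0,0],[0,40,0,0,0]]' 22;  python3 -c "
from h import *
s=read_state();print(s['tcp_pos'],s['gripper_width'],s['contact_force'])
b=capture('scene')[140:340,80:330,::-1];cv2.imwrite('pics/e.png',cv2.resize(b,None,fx=3,fy=3,interpolation=cv2.INTER_CUBIC))"
```

```text
clock: 7.25
tcp_pos: [0.5948, 0.2255, 0.1326]
orientation: [[-0.006, -0.001, 1.0], [-1.0, -0.0, -0.006], [0.0, -1.0, -0.001]]
contact_force: [-0.6, -0.4, 1.8]
gripper_width: 0.0234
[0.59484718 0.22546445 0.13255494] 0.02335578516732121 [-0.60032652 -0.40894533  1.79406269]
```

View pics/e.png

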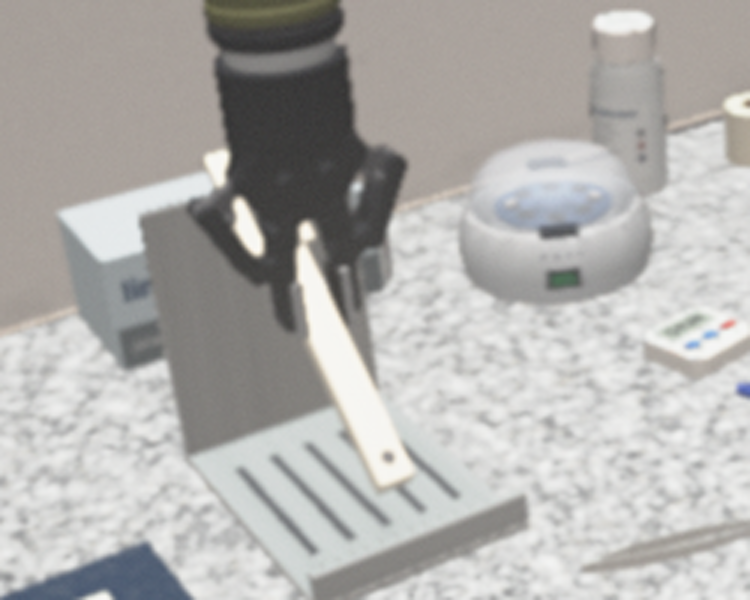

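The paddle has tilted blade-up in the grip: foot at (395,478) in the crop, over the base slots, and tip at (217,154) above the wall top. Now the slope.

```bash
cat > fit.py <<'E'
from h import *
from scipy.optimize import least_squares
def fit(uv,x,y,o0=None):
    def P(q):
        zc,s=q[0],q[1];o=q[2];c,sn=np.cos(s),np.sin(s);X=np.array([x+o,y,zc]);ex=np.array([c,0,sn]);ez=np.array([-sn,0,c]);ey=np.array([0,1,0])
        return np.array([X-.12*ex+.012*ey+.008*ez,X-.12*ex-.012*ey+.008*ez,X+.12*ex+.002*ez])
    r=least_squares(lambda q:(px('scene',P(q))-uv).ravel(),[.12,.6,0]);q=r.x
    ex=np.array([np.cos(q[1]),0,np.sin(q[1])]);X=np.array([x+q[2],y,q[0]])
    print('mid',X,'slope',np.degrees(q[1]),'foot',X-.12*ex,'tip',X+.12*ex,'res',r.fun.round(1))
E
python3 -c "
from fit import *
f=lambda a,b:np.array([a,b])/3+[80,140]
fit(np.array([f(380,487),f(413,473),f(217,154)]),.595,.2255)"
```

```text
mid [0.6158546  0.2255     0.11217723] slope 39.418456192158175 foot [0.52315111 0.2255     0.0359797 ] tip [0.70855809 0.2255     0.18837476] res [-1.6 -0.5 -0.6 -0.5  3.6  0.8]
```

```bash
python3 -m creep '[[0,3,0,0,0],[0,6,0,0,0],[0,9,0,0,0],[0,9,-5,0,0],[0,9,-10,0,0]]' 22;  python3 -c "
from h import *
s=read_state();print(s['tcp_pos'],s['gripper_width'],s['contact_force'])
b=capture('scene')[140:340,80:330,::-1];cv2.imwrite('pics/f.png',cv2.resize(b,None,fx=3,fy=3,interpolation=cv2.INTER_CUBIC))"
```

```text
clock: 7.92
tcp_pos: [0.5842, 0.2254, 0.1239]
orientation: [[-0.006, -0.001, 1.0], [-1.0, -0.0, -0.006], [0.0, -1.0, -0.001]]
contact_force: [0.9, 0.2, -0.6]
gripper_width: 0.0234
[0.58424549 0.22536928 0.12386865] 0.023405052246357604 [ 0.86655266  0.21572166 -0.58854805]
```

View pics/f.png

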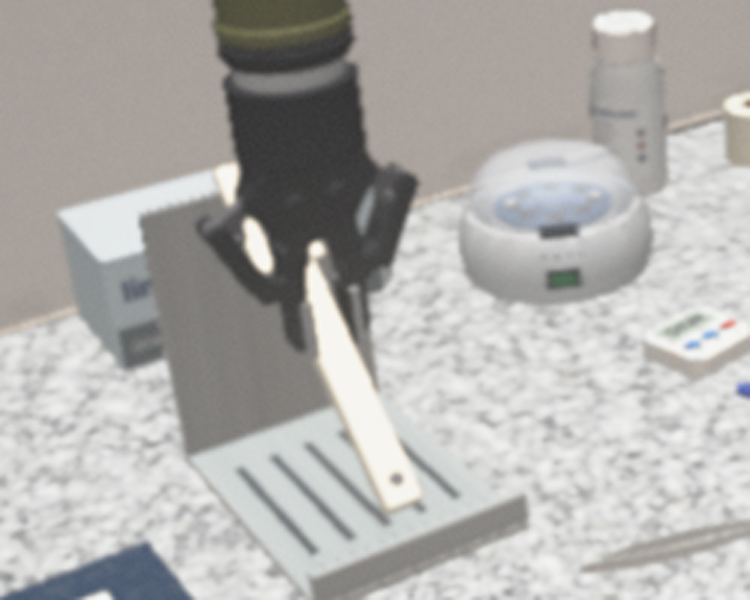

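The foot is now at (405,500) in the crop, still short of the lip, and the tip is at (228,167) near the wall top. The force is back to zero, so it's free of the wall edge.

```bash
python3 -c "
from fit import *
f=lambda a,b:np.array([a,b])/3+[80,140]
fit(np.array([f(389,508),f(422,494),f(228,166)]),.584,.2255)
# lip inner top edge and base line directly ahead of the foot, for comparison, in crop pixels
print((px('scene',[[.485,.2255,.028],[.485,.2255,.006],[.681,.2255,.18]])-[80,140])*3)"
```

```text
mid [0.60415654 0.2255     0.10530846] slope 41.30919754979298 foot [0.51401756 0.2255     0.02609379] tip [0.69429553 0.2255     0.18452313] res [-1.5 -0.5 -0.5 -0.6  3.1  0.8]
[[422.71276693 522.68773706]
 [427.06195924 553.55703402]
 [246.44249205 182.86205651]]
```

```bash
python3 -m creep '[[0,0,-4,0,0],[0,0,-8,0,0],[0,3,-8,0,0],[0,6,-8,0,0],[0,6,-8,0,0]]' 22; python3 -m creep '[[0,2,0,0,0],[0,4,0,0,0],[0,6,0,0,0],[0,6,0,0,0]]' 22
```

```text
clock: 8.6
tcp_pos: [0.577, 0.2255, 0.1179]
orientation: [[-0.006, -0.001, 1.0], [-1.0, -0.0, -0.006], [0.0, -1.0, -0.001]]
contact_force: [-0.6, -0.7, -1.5]
gripper_width: 0.0234
clock: 9.1
tcp_pos: [0.577, 0.2255, 0.1121]
orientation: [[-0.006, -0.0, 1.0], [-1.0, -0.0, -0.006], [0.0, -1.0, -0.0]]
contact_force: [-0.1, -1.6, -1.3]
gripper_width: 0.0232
```

```bash
python3 -m creep '[[0,2,0,0,0],[0,4,0,0,0],[0,4,0,0,0]]' 22;  python3 -c "
from h import *
s=read_state();print(s['tcp_pos'],s['gripper_width'],s['contact_force'])
b=capture('scene')[140:340,80:330,::-1];cv2.imwrite('pics/g.png',cv2.resize(b,None,fx=3,fy=3,interpolation=cv2.INTER_CUBIC))"
```

```text
clock: 9.48
tcp_pos: [0.5769, 0.2255, 0.1081]
orientation: [[-0.006, -0.0, 1.0], [-1.0, -0.0, -0.006], [0.0, -1.0, -0.0]]
contact_force: [-0.8, -0.7, -1.0]
gripper_width: 0.0234
[0.57692671 0.22552519 0.10808912] 0.023360301987825627 [-0.83481218 -0.65257459 -1.02169566]
```

View pics/g.png

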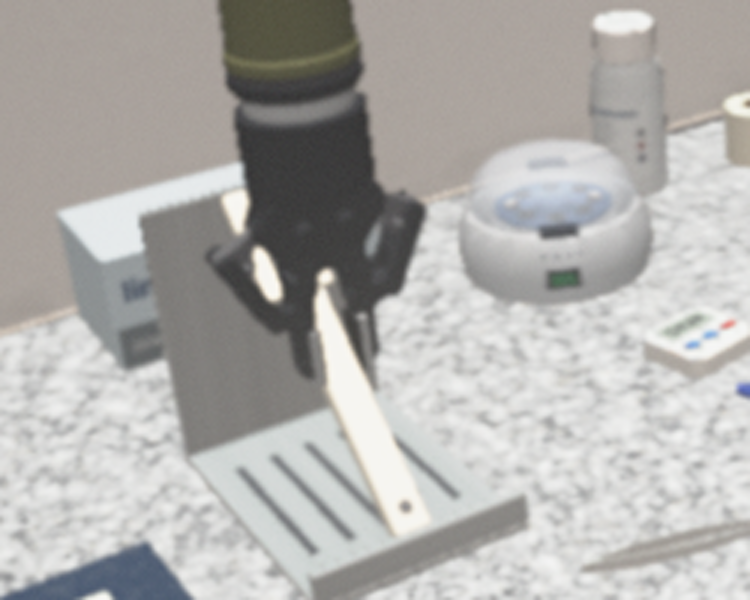

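The tip (234,195) is now below the wall's top edge and in front of it. The foot (412,528) is just inside the lip, so I'll lower until it touches.

```bash
python3 -c "
from fit import *
f=lambda a,b:np.array([a,b])/3+[80,140]
fit(np.array([f(396,534),f(429,520),f(234,195)]),.577,.2255)"; python3 -m creep '[[0,1,0,0,0],[0,2,0,0,0],[0,3,0,0,0],[0,3,0,0,0]]' 22
```

```text
mid [0.60067129 0.2255     0.0875885 ] slope 40.37473209057322 foot [0.5092524  0.2255     0.00985442] tip [0.69209018 0.2255     0.16532258] res [-1.4 -0.4 -0.5 -0.6  3.1  0.8]
clock: 10.02
tcp_pos: [0.5785, 0.2258, 0.1063]
orientation: [[-0.006, 0.003, 1.0], [-1.0, 0.001, -0.006], [-0.001, -1.0, 0.003]]
contact_force: [2.8, -0.5, 3.7]
gripper_width: 0.0233
```

```bash
python3 -m creep '[[0,-2,0,0,0],[0,-2,-2,0,0],[0,-2,-4,0,0],[0,-2,-4,0,0]]' 22
```

```text
clock: 10.52
tcp_pos: [0.5725, 0.2256, 0.1071]
orientation: [[-0.006, -0.001, 1.0], [-1.0, -0.0, -0.006], [0.0, -1.0, -0.001]]
contact_force: [1.3, 0.2, 0.3]
gripper_width: 0.0232
```

```bash
python3 -m creep '[[0,0,-2,0,0],[0,0,-4,0,0],[0,0,-6,0,0],[0,0,-6,0,0]]' 22
```

```text
clock: 11.02
tcp_pos: [0.5668, 0.2256, 0.1072]
orientation: [[-0.006, -0.0, 1.0], [-1.0, -0.0, -0.006], [0.0, -1.0, -0.0]]
contact_force: [0.2, 0.5, 1.2]
gripper_width: 0.0231
```

```bash
python3 -m creep '[[0,0,-2,0,0],[0,0,-4,0,0],[0,0,-6,0,0],[0,0,-6,0,0]]' 22;python3 -c "
from h import *
s=read_state();print(s['tcp_pos'],s['gripper_width'],s['contact_force'],s['moment'])
b=capture('scene')[140:340,80:330,::-1];cv2.imwrite('pics/hh.png',cv2.resize(b,None,fx=3,fy=3,interpolation=cv2.INTER_CUBIC))"
```

```text
clock: 11.52
tcp_pos: [0.5645, 0.2259, 0.1089]
orientation: [[-0.006, 0.008, 1.0], [-1.0, 0.001, -0.006], [-0.001, -1.0, 0.008]]
contact_force: [6.8, -1.6, 3.5]
gripper_width: 0.023
[0.56453238 0.22592919 0.10890946] 0.022967572026654923 [ 6.76065125 -1.57406955  3.53311637] [-0.28913183 -1.27869394  0.10317456]
```

View pics/hh.png

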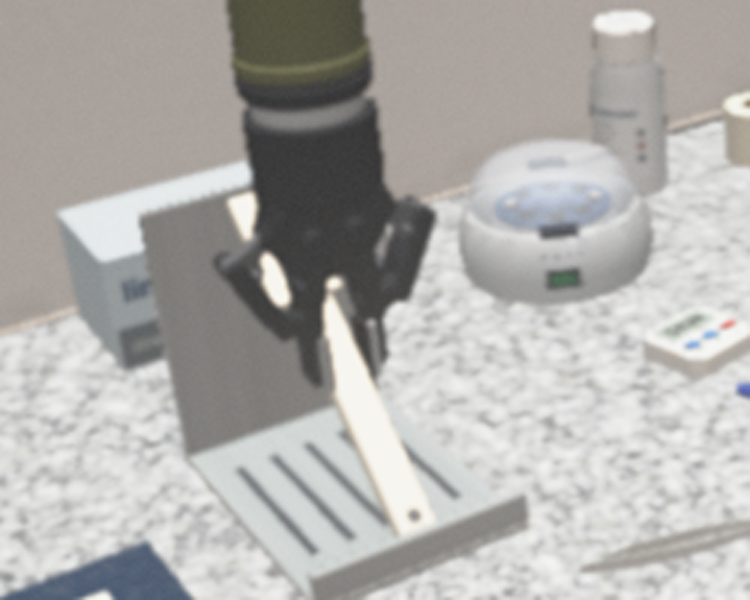

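The foot is pressed against the lip (6.8 N in +x) at (418,527), and the tip at (240,200) is close in front of the wall. I'll back off slightly and release.

```bash
python3 -m creep '[[0,0,2,0,0],[0,0,2,0,0.5],[0,0,2,0,0.6],[0,0,2,0,0.6],[0,0,2,0,0.6]]' 22;  python3 -m creep '[[0,0,0,0,0.6],[0,-15,0,0,0.6],[0,-40,0,0,0.6],[0,-80,0,0,0.6],[0,-130,0,0,0.6]]' 22; python3 -m creep '[[0,-10,-40,0,0.6],[0,-20,-80,0,0.6],[0,-30,-100,0,0.6],[0,-30,-100,0,0.6]]'; python3 -c "
from h import *
s=read_state();print(s['tcp_pos'],s['gripper_width'],s['contact_force'])
b=capture('scene');t=capture('top')
cv2.imwrite('pics/top9.png',t[:,:,::-1])
for n in('scene','top'):
  for k in('long_paddle_mid','short_paddle_mid'): print(n,k,[(np.round(d['bbox']).tolist(),round(d['conf'],2)) for d in spot_in(n,k)][:2])
b=b[160:340,90:290,::-1];t=t[90:270,80:280,::-1]
cv2.imwrite('pics/i.png',cv2.resize(cv2.hconcat([b,t]),None,fx=2,fy=2,interpolation=cv2.INTER_CUBIC))"
```

```text
clock: 12.2
tcp_pos: [0.5625, 0.2257, 0.107]
orientation: [[-0.006, -0.001, 1.0], [-1.0, -0.0, -0.006], [0.0, -1.0, -0.001]]
contact_force: [0.2, 0.1, -0.2]
gripper_width: 0.0513
clock: 12.82
tcp_pos: [0.5625, 0.2255, 0.2387]
orientation: [[-0.006, -0.001, 1.0], [-1.0, -0.0, -0.006], [0.0, -1.0, -0.001]]
contact_force: [-0.2, -0.3, 0.1]
gripper_width: 0.0511
clock: 13.32
tcp_pos: [0.463, 0.2266, 0.2691]
orientation: [[-0.005, 0.003, 1.0], [-1.0, 0.001, -0.005], [-0.001, -1.0, 0.003]]
contact_force: [1.4, -0.1, 0.7]
gripper_width: 0.0511
[0.46302518 0.22657503 0.26908135] 0.051136022289447414 [ 1.43821124 -0.06255906  0.69896797]
scene long_paddle_mid [([154.0, 207.0, 65.0, 113.0], 0.82)]
scene short_paddle_mid [([401.0, 204.0, 35.0, 18.0], 0.94)]
top long_paddle_mid [([144.0, 123.0, 29.0, 124.0], 0.62)]
top short_paddle_mid [([475.0, 203.0, 27.0, 78.0], 0.91)]
```

View pics/i.png

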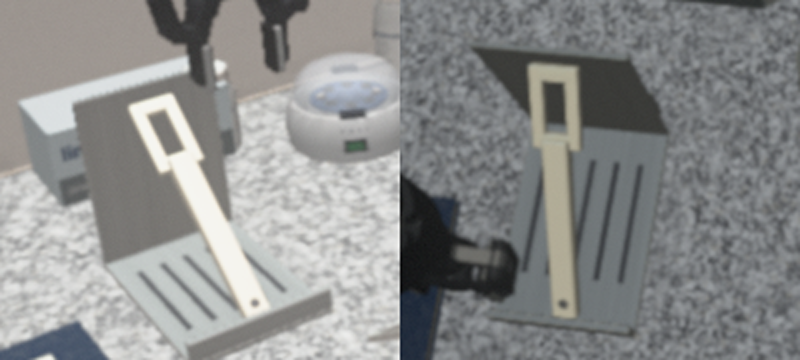

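The final view shows the paddle leaning by itself: foot at the lip, blade on the wall, gripper clear. The short paddle is where it was. A quick numeric check, then I'll hand in.

```bash
python3 -c "
from fit import *
f=lambda a,b:np.array([a,b])/2+[90,160]
fit(np.array([f(244,317),f(269,306),f(155,99)]),.583,.2255)
s=np.radians(39);c=np.array([.583,.2255,.006+.12*np.sin(s)+.007]);e=np.array([np.cos(s),0,np.sin(s)])
print('expected px tip/foot in crop',(px('scene',[c+.12*e,c-.12*e])-[90,160])*2)
print(close_job())"
```

```text
mid [0.59057206 0.2255     0.08782509] slope 38.15991850173729 foot [0.49621735 0.2255     0.01368207] tip [0.68492678 0.2255     0.16196811] res [ 1.7  0.4  1.2  1.  -4.6 -1. ]
expected px tip/foot in crop [[148.86387557  98.97045761]
 [261.20672018 320.13387761]]
the job is handed in; nothing more can be done
None
```

The longer paddle is standing in the draining stand, released, and the job was handed in at about 13 s of the 48 s allowed. No verdict is reported on hand-in.

I gripped it lightly at its middle and pressed the blade on the wall's top edge, which tipped it blade-up in the grip. Then I lowered it, backed the foot against the lip until it pushed back with about 7 N, let go and withdrew.

**Last checks:**
- **Slope:** about 38° from the level in the final picture, against an expected 39° and an allowed 30–53°.
- **Foot:** on the base, with its centre about 8 mm above the plate. It is about 11 mm from the lip's inner face, within the 20 mm limit, and near the stand's middle line.
- **Tip:** at the wall face, about 0.16 m above the work surface.
- **Robot:** the gripper is clear of everything. No force reading after any move exceeded about 7 N.
- **Short paddle:** not touched. Its detected box in the top picture moved by at most 5 pixels between start and end, which is detector noise.

**Disagreement:** during placing, the scene-camera fit put the held paddle up to 24 mm further forward than the hand position implied. I relied on contact forces there instead. The final fit left errors of up to 5 pixels, so the positions above are good to roughly 5–10 mm.

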